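# Stack and press cell plates on a slanted sprung jig

## Task

Build up the test cell on the slanted jig: lay the black flow plate flat and central on the blue sprung bed, its long side running up the slope, let go of it, and press on its top until the sprung bed has sunk by about 8 mm, to feel that it lies flat. Only then lay the aluminium end plate on it with the edges lined up, let go, and press that the same way. Set the plates down gently without letting them drop or flop over, press gently, leave the other things on the bench where they are, and finish with the stack lying flat on the bed and the hand clear of it.

Things in the scene. Friction and masses are not known exactly. Their poses are not given: they have to be found in the camera images.
- flow_plate_mid (a point): Black flow plate of a test cell (grey meander grooves on top), 96 x 60 x 20 mm, about 0.18 kg, with flat, parallel top and bottom, lying flat on the worktop at the start. Point: its centre, half-way up (10 mm above its underside); x along its 96 mm length, y along its 60 mm width (grip it across this width), z out of its top. Turning it half round about z makes no difference.
- end_plate_mid (a point): Bare aluminium end plate of the same cell (grey panel with a brass disc on top, brass rings in the corners), 96 x 60 x 20 mm, about 0.18 kg, with flat, parallel top and bottom, lying flat on the worktop at the start. Point: its centre, half-way up (10 mm above its underside); x along its 96 mm length, y along its 60 mm width (grip it across this width), z out of its top. Turning it half round about z makes no difference.
- bed_top (a point): Blue sprung bed of the fixed jig. Point: centre of its flat 110 x 72 mm face, where plates go, about 82 mm above the worktop; it sinks with the bed. The face slopes 25 degrees: x up the slope, away from the robot; y across; z square out of the face, leaning toward the robot. At the lower end a ledge, 32 mm high, 52 mm from the point (4 mm beyond a centred plate); other sides open.
- bed (a joint): How far the bed is pressed down square to its face, in m: 0 to 0.016. A spring holds it up: about 1 N to start it, then 0.8 N per mm, so a push of about 6 N on a plate sinks it 8 mm. One plate's own weight sinks it by about 1 mm, two by 2 to 4 mm. At 16 mm (13 N or so) it meets a hard stop.
- copper_coil: Coil of copper tube, about 108 x 91 x 23 mm, a bystander; origin under its centre.
- pliers: Pliers with orange handles, 162 mm long, a bystander; origin under its centre.
- screwdriver_small: Small screwdriver with a red handle, 136 mm long, a bystander; origin under its centre.
- tube_cutter: Red tube cutter, 58 mm long, a bystander; origin under its centre.
- marker_blue: White marker pen with a blue cap, 135 mm long, a bystander; origin under its centre.
Things that resemble listed ones, but are neither listed nor needed, are in the scene too. Of the things shaped like the part that bears end_plate_mid, the aluminium one is meant.

How it is judged:
On the way, in this order (a step that is already met when the one before it is completed fails the run):
1. the black flow plate lies flat and central on the bed, let go, with the aluminium plate not on it (x of flow_plate_mid in the frame of bed_top between -0.01 and 0.01 m and y of flow_plate_mid in the frame of bed_top between -0.01 and 0.01 m and z of flow_plate_mid in the frame of bed_top between 0.007 and 0.013 m and angle between the z axis of flow_plate_mid and the z axis of bed_top, either way round below 0.07 rad and angle between the x axis of flow_plate_mid and the x axis of bed_top, either way round below 0.14 rad and contact force between the fingers and flow_plate below 0.1 N and linear speed of flow_plate below 0.03 m/s and distance between flow_plate_mid and end_plate_mid above 0.06 m), for 0.2 s.
2. the flow plate itself is pressed by the fingers so that the bed sinks more than 6 mm, the plate staying flat (x of flow_plate_mid in the frame of bed_top between -0.01 and 0.01 m and y of flow_plate_mid in the frame of bed_top between -0.01 and 0.01 m and z of flow_plate_mid in the frame of bed_top between 0.007 and 0.013 m and angle between the z axis of flow_plate_mid and the z axis of bed_top, either way round below 0.07 rad and angle between the x axis of flow_plate_mid and the x axis of bed_top, either way round below 0.14 rad and contact force between the fingers and flow_plate above 2 N and value of joint bed above 0.006 m and distance between flow_plate_mid and end_plate_mid above 0.06 m), for 0.1 s.
3. the end plate lies flat on the flow plate, edges lined up, let go (x of flow_plate_mid in the frame of bed_top between -0.01 and 0.01 m and y of flow_plate_mid in the frame of bed_top between -0.01 and 0.01 m and z of flow_plate_mid in the frame of bed_top between 0.007 and 0.013 m and angle between the z axis of each of flow_plate_mid, end_plate_mid and the z axis of bed_top, either way round below 0.07 rad and angle between the x axis of each of flow_plate_mid, end_plate_mid and the x axis of bed_top, either way round below 0.14 rad and x of end_plate_mid in the frame of bed_top between -0.01 and 0.01 m and y of end_plate_mid in the frame of bed_top between -0.01 and 0.01 m and z of end_plate_mid in the frame of bed_top between 0.027 and 0.033 m and x of end_plate_mid in the frame of flow_plate_mid between -0.01 and 0.01 m and y of end_plate_mid in the frame of flow_plate_mid between -0.01 and 0.01 m and contact force between the fingers and end_plate below 0.1 N and linear speed of end_plate below 0.03 m/s), for 0.2 s.
4. the end plate is pressed by the fingers so that the bed sinks more than 6 mm, both plates staying flat (x of flow_plate_mid in the frame of bed_top between -0.01 and 0.01 m and y of flow_plate_mid in the frame of bed_top between -0.01 and 0.01 m and z of flow_plate_mid in the frame of bed_top between 0.007 and 0.013 m and angle between the z axis of each of flow_plate_mid, end_plate_mid and the z axis of bed_top, either way round below 0.07 rad and angle between the x axis of each of flow_plate_mid, end_plate_mid and the x axis of bed_top, either way round below 0.14 rad and x of end_plate_mid in the frame of bed_top between -0.01 and 0.01 m and y of end_plate_mid in the frame of bed_top between -0.01 and 0.01 m and z of end_plate_mid in the frame of bed_top between 0.027 and 0.033 m and x of end_plate_mid in the frame of flow_plate_mid between -0.01 and 0.01 m and y of end_plate_mid in the frame of flow_plate_mid between -0.01 and 0.01 m and contact force between the fingers and end_plate above 2 N and value of joint bed above 0.006 m), for 0.1 s.
At the end, for the whole second after the job is handed in: Black plate flat on the bed, aluminium plate flat on it, long sides up the slope; each within 10 mm of the bed's centre (along and across) and of each other, 4 degrees of flat, 8 degrees of square; both let go, at rest, bed sprung back to less than 5 mm down (all of step 3 and contact force between the fingers and flow_plate below 0.1 N and linear speed of flow_plate below 0.03 m/s and value of joint bed below 0.005 m); the robot touches nothing.
It fails at once if a plate is dropped, thrown or flops over (moves faster than 0.4 m/s with no finger on it) ((contact force between the fingers and flow_plate below 0.05 N and linear speed of flow_plate above 0.4 m/s) or (contact force between the fingers and end_plate below 0.05 N and linear speed of end_plate above 0.4 m/s)).
It fails at once if the bed is pressed with more than 40 N (contact force between bed and flow_plate above 40 N or contact force between bed and end_plate above 40 N).
It fails at once if a bystander is shifted by more than 30 mm (distance of any of copper_coil, pliers, screwdriver_small, tube_cutter, marker_blue from where it was at the start of the episode above 0.03 m).
It also fails if it takes over 72 s, if anything falls off the work surface, if the arm or the gripper's body presses on something with over 40 N, if the wrist force passes 120 N, or if a joint passes its speed limit or range.

## Robot

A 7-joint arm with a two-finger parallel gripper is mounted at the origin on a cart in front of the work surface, level with it; the furniture and walls round the work are solid. World frame = base frame: x ahead of the robot, y to its left, z up, the work surface at z = 0. Lengths are in m, angles in rad, forces in N, time in s.
With the tool pointing down it reaches from about 0.35 to 0.9 m from the base axis. Payload 8.1 kg.
Tool frame: the origin (TCP) lies midway between the tips of the shut fingers; the grasp point (between the pads) lies 19 mm behind it; x points along the fingers, z is the direction in which the jaws open and shut, and the axes are right-handed (so a half turn about x gives the same grasp; the last joint's range is limited). The gripper opens to 92 mm and grips with 3 to 60 N. Pads are 19 mm wide; open, the fingers measure 130 mm over their backs; the gripper's body (75 mm by 190 mm) begins 47 mm behind the grasp point.
Start: joints at [-0.103, 0.434, 0.025, 1.573, -0.012, 1.134, -0.075], TCP at [0.625, -0, 0.227] pointing down, gripper open.
Joint ranges: [-2.62, 2.62], [-0.44, 2.09], [-1.27, 1.32], [0.08, 2.57], [-1.32, 4.46], [0.12, 2], [-2.74, 2.74]. Speed limits (rad/s): [2.22, 2.22, 3.01, 3.01, 3.14, 3.14, 3.14].

## Interface

Orientations are given as a rotation vector (axis times angle).
In Python, from cell import arm gives the robot as it stands. The module is installed in compiled form; this text tells all that it offers.
- The arm moves only by the tool move_arm, never from a script. Its argument "steps" is text: rows parted by semicolons, each of 5 numbers parted by spaces: the shift along the tool's x, y, z in m, then the turn about the tool's x in rad, then the closure in counts, from 0 (fully open) to 255 (shut). A call has 1 to 10 rows; each row is the pose to reach, as a shift and turn from the pose commanded when the call began, along the tool's axes at that moment; what a row does not reach only later rows make up. A row lasts 1/12 s, in which the tool goes at most 41.7 mm and 7.16 degrees, less where a joint would pass 70% of its speed; a pose out of reach is approached as far as the arm can. A call with a gripper value outside its range is refused whole. The fingers move at their own pace and stop on an object; "squeeze" is the grip in N (left out, the last holds). Time passes only in rows, so rows that repeat a pose let the fingers close. It gives the time, the measured TCP pose, the force and the opening at its end, in the units of the state.
- arm.observe(): the state, without advancing time (a new reading comes with each control period).
- arm.get_image(name): name is "scene" or "side" or "wrist"; returns a dict with "img" (420x560x3 uint8, blue, green, red), "z_map" (420x560 float32, m along the optical axis (not along the pixel's ray), 0 where there is no reading), "vfov" (degrees; the focal length in pixels is half the picture's height over the tangent of half this angle, whatever the lens; pixels are square), "cx", "cy" (the principal point, pixels), "k1" (the pictures are not rectified: a ray, as slopes to the right and down, at radius r is drawn at 1 + k1 r^2 times it, then the intrinsics apply), "extrinsics" (4x4, takes a point from camera to world coordinates). Camera axes: x right, y up, looking along -z (the intrinsics and any distortion apply to the point x, -y, -z); pixel columns grow to the right and rows downward; lengths in m; the calibration is good to about 2 mm. A picture is of the moment at which its call begins.
- arm.sign_off(): hands the job in, once; it reports no verdict.
The state is a dict: "clock": time; "joints": joint angles; "dq": joint speeds; "joint_efforts": joint torques, N m; "position": TCP position; "ee_rot": TCP orientation; "force": force on the tool from outside, world axes, zero at the start; "ft_torque": the same for the moment, N m; "width": opening from 0.0 (shut) to 1.0 (fully open).
Only numpy, scipy, OpenCV 4.12 (cv2) and the standard library are available. Lean on these libraries where they do the work, as an engineer would, in place of code of your own. Each camera call takes 0.05 s, during which the arm holds its last target.

## Working session

There is one attempt and no reset: what is moved stays moved. The work goes in short steps, Python scripts to look and compute and a tool call to move; the robot and the scene stay as the last step left them, time stands still between calls to the robot, and variables do not carry over. Pictures are saved under pics/ and viewed, and the job is handed in when it is done.

Besides the shell and the picture viewer there is one more tool, called after "Emit:" as name(argument=value, ...) on one line, values as JSON. move_arm: Moves the arm, as the interface text tells. Its arguments: {"type":"object","properties":{"steps":{"type":"string"},"squeeze":{"type":"number"}},"required":["steps"]}

```bash
ls; mkdir -p pics
cat > h.py <<'E'
import numpy as np, cv2
from scipy.spatial.transform import Rotation as R
from cell import arm
def K(d):
    f=d["img"].shape[0]/2/np.tan(np.radians(d["vfov"])/2)
    return np.array([[f,0,d["cx"]],[0,f,d["cy"]],[0,0,1.]]), np.array([d["k1"],0,0,0,0.])
def slopes(d,uv):
    k,D=K(d); return cv2.undistortPoints(np.array(uv,float).reshape(-1,1,2),k,D).reshape(-1,2)
def pts(d,uv):  # via depth
    uv=np.array(uv).reshape(-1,2); s=slopes(d,uv)
    z=d["z_map"][uv[:,1].astype(int),uv[:,0].astype(int)]
    c=np.c_[s[:,0]*z,-s[:,1]*z,-z]; E=np.array(d["extrinsics"]); return c@E[:3,:3].T+E[:3,3]
def rayplane(d,uv,p0,n):
    s=slopes(d,uv); E=np.array(d["extrinsics"]); r=np.c_[s[:,0],-s[:,1],-np.ones(len(s))]@E[:3,:3].T
    o=E[:3,3]; t=((np.array(p0)-o)@n)/(r@n); return o+r*t[:,None]
def cloud(d):
    h,w=d["z_map"].shape; v,u=np.mgrid[:h,:w]; return pts(d,np.c_[u.ravel(),v.ravel()]).reshape(h,w,3)
def proj(d,P):
    E=np.array(d["extrinsics"]); c=(np.array(P).reshape(-1,3)-E[:3,3])@E[:3,:3]
    k,D=K(d); return cv2.projectPoints(np.c_[c[:,0],-c[:,1],-c[:,2]],np.zeros(3),np.zeros(3),k,D)[0].reshape(-1,2)
E
python3 - <<'E'
from h import *
s=arm.observe(); print({k:np.round(v,3) for k,v in s.items()})
print(R.from_rotvec(s["ee_rot"]).as_matrix().round(3))
for n in ["scene","side","wrist"]:
    d=arm.get_image(n); cv2.imwrite(f"pics/{n}0.png",d["img"]); print(n,d["vfov"],d["k1"],np.round(d["extrinsics"],3).tolist())
E
```

```text
pics
{'clock': np.float64(0.0), 'joints': array([-0.103,  0.435,  0.025,  1.574, -0.012,  1.134, -0.075]), 'dq': array([ 0.002,  0.001,  0.001, -0.001,  0.001, -0.001,  0.001]), 'joint_efforts': array([ 0.0000e+00, -6.6785e+01,  9.8500e-01, -3.1446e+01, -6.1000e-02,
        4.3000e-02,  0.0000e+00]), 'position': array([ 0.624, -0.   ,  0.226]), 'ee_rot': array([-0.   ,  1.572, -0.   ]), 'force': array([-0.569, -0.28 ,  0.232]), 'ft_torque': array([0.058, 0.014, 0.055]), 'width': np.float64(1.001)}
[[-0.002  0.     1.   ]
 [-0.     1.    -0.   ]
 [-1.    -0.    -0.002]]
scene 48.046776215998044 0.04110978985949565 [[-0.677, 0.292, -0.676, -0.278], [-0.736, -0.278, 0.617, 1.042], [-0.008, 0.915, 0.402, 0.57], [0.0, 0.0, 0.0, 1.0]]
side 43.007625766879464 -0.09590151696322985 [[-0.712, 0.486, -0.506, -0.263], [-0.702, -0.48, 0.526, 1.132], [0.013, 0.73, 0.683, 1.165], [0.0, 0.0, 0.0, 1.0]]
wrist 64.40417834331195 -0.012750389006162988 [[1.0, 0.0, 0.001, 0.625], [-0.001, 0.967, 0.254, 0.068], [-0.001, -0.254, 0.967, 0.385], [0.0, 0.0, 0.0, 1.0]]
```

View pics/scene0.png

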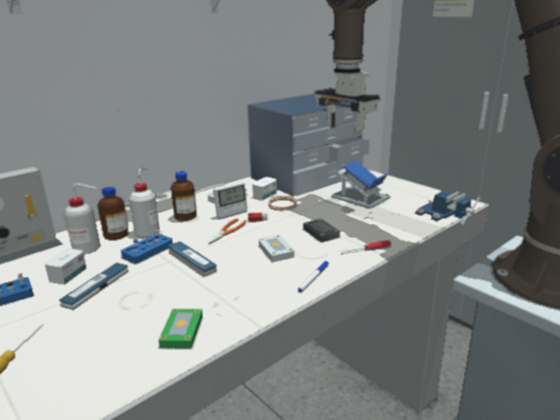

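View pics/side0.png

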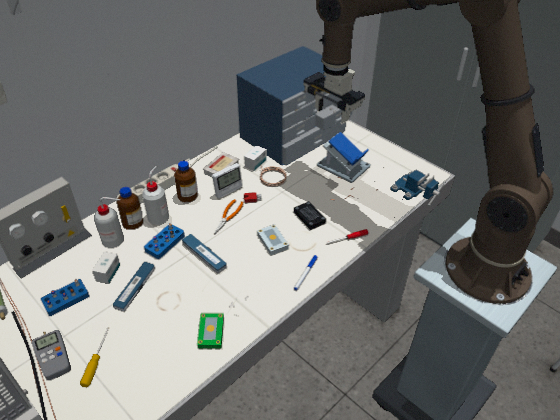

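View pics/wrist0.png

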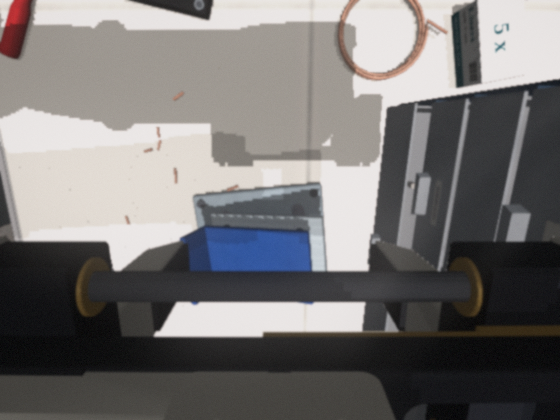

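Run:
```python
from h import *
T=[]
for n,roi in [("scene",[(290,200,360,260),(245,220,310,275),(325,145,400,215)]),("side",[(285,190,335,240),(250,215,295,260),(310,120,380,185)])]:
    d=arm.get_image(n); im=d["img"]
    row=[]
    for (a,b,c,e) in roi:
        x=im[b:e,a:c]; T.append(cv2.resize(x,(260,260*(e-b)//(c-a)),interpolation=cv2.INTER_CUBIC))
    P=cloud(d)
    Z=P[...,2]
    for i,(a,b,c,e) in enumerate(roi[:2]):
        z=P[b:e,a:c].reshape(-1,3); m=(z[:,2]>0.014)&(z[:,2]<.026); q=z[m].astype(np.float32)
        r=cv2.minAreaRect(q[:,:2]); print(n,i,m.sum(),q.mean(0).round(4),np.round(r[0],4),np.round(r[1],4),round(r[2],1), np.median(q[:,2]))
    a,b,c,e=roi[2]; sub=im[b:e,a:c].astype(int); q=P[b:e,a:c][(sub[...,0]>sub[...,2]+60)&(sub[...,0]>1.6*sub[...,1])&(d["z_map"][b:e,a:c]>0)]
    # plane fit
    for k in range(4):
        ce=np.median(q,0) if k==0 else q.mean(0); u,s,v=np.linalg.svd(q-ce,full_matrices=False); nn=v[2]*np.sign(v[2,2]); r=(q-ce)@nn; q=q[abs(r)<max(2*r.std(),.003)]
    print(n,"bed",len(q),ce.round(4),nn.round(3),"slope",np.degrees(np.arccos(nn[2])),"az",np.degrees(np.arctan2(-nn[1],-nn[0])),r.std())
H=max(t.shape[0] for t in T); T=[cv2.copyMakeBorder(t,0,H-t.shape[0],0,4,cv2.BORDER_CONSTANT) for t in T]
cv2.imwrite("pics/crops.png",np.vstack([np.hstack(T[:3]),np.hstack(T[3:])]))
```

```text
Traceback (most recent call last):
cv2.error: OpenCV(4.12.0) /io/opencv/modules/imgproc/src/convhull.cpp:143: error: (-215:Assertion failed) total >= 0 && (depth == CV_32F || depth == CV_32S) in function 'convexHull'
```

```bash
cat > m1.py <<'E'
from h import *
T=[]
for n,roi in [("scene",[(290,200,360,260),(245,220,310,275),(325,145,400,215)]),("side",[(285,190,335,240),(250,215,295,260),(310,120,380,185)])]:
    d=arm.get_image(n); im=d["img"]
    row=[]
    for (a,b,c,e) in roi:
        x=im[b:e,a:c]; T.append(cv2.resize(x,(260,260*(e-b)//(c-a)),interpolation=cv2.INTER_CUBIC))
    P=cloud(d)
    Z=P[...,2]
    for i,(a,b,c,e) in enumerate(roi[:2]):
        z=P[b:e,a:c].reshape(-1,3); m=(z[:,2]>0.014)&(z[:,2]<.026); q=np.ascontiguousarray(z[m][:,:2],dtype=np.float32)
        r=cv2.minAreaRect(q.reshape(-1,1,2)); print(n,i,m.sum(),q.mean(0).round(4),np.round(r[0],4),np.round(r[1],4),round(r[2],1), np.median(z[m][:,2]), np.percentile(z[:,2],[5,50,95]).round(4))
    a,b,c,e=roi[2]; sub=im[b:e,a:c].astype(int); q=P[b:e,a:c][(sub[...,0]>sub[...,2]+60)&(sub[...,0]>1.6*sub[...,1])&(d["z_map"][b:e,a:c]>0)]
    # plane fit
    for k in range(4):
        ce=np.median(q,0) if k==0 else q.mean(0); u,s,v=np.linalg.svd(q-ce,full_matrices=False); nn=v[2]*np.sign(v[2,2]); r=(q-ce)@nn; q=q[abs(r)<max(2*r.std(),.003)]
    print(n,"bed",len(q),ce.round(4),nn.round(3),"slope",np.degrees(np.arccos(nn[2])),"az",np.degrees(np.arctan2(-nn[1],-nn[0])),r.std())
H=max(t.shape[0] for t in T); T=[cv2.copyMakeBorder(t,0,H-t.shape[0],0,4,cv2.BORDER_CONSTANT) for t in T]
cv2.imwrite("pics/crops.png",np.vstack([np.hstack(T[:3]),np.hstack(T[3:])]))
E
python3 m1.py
```

```text
scene 0 488 [0.512 0.223] [0.5303 0.1802] [0.1963 0.3446] 46.7 0.02207233340570358 [0.0008 0.0029 0.0224]
scene 1 578 [0.5183 0.3609] [0.52   0.3115] [0.1984 0.1071] 88.7 0.02224905464125615 [0.0008 0.0029 0.0229]
scene bed 238 [ 0.608  -0.0589  0.0883] [-0.419 -0.055  0.907] slope 24.971551592750377 az 7.439772133490123 0.001257648018649304
side 0 437 [0.5099 0.2133] [0.5224 0.2553] [0.1553 0.1018] 76.6 0.020164533082319247 [-0.004   0.0012  0.0223]
side 1 504 [0.517  0.3677] [0.518  0.3658] [0.0629 0.1014] 70.8 0.02015994435634827 [-0.0038  0.0017  0.0222]
side bed 417 [ 0.6037 -0.0609  0.0837] [-0.413 -0.072  0.908] slope 24.76397564731612 az 9.955442088622435 0.002609167077435754
```

View pics/crops.png

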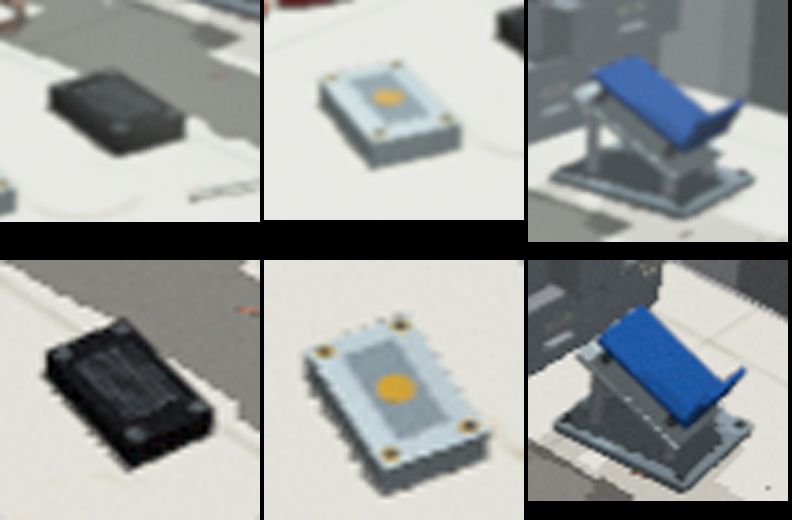

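Emit:
move_arm(steps="-0.035 0.035 -0.02 0 0;-0.07 0.07 -0.04 0 0;-0.07 0.105 -0.06 0 0;-0.07 0.14 -0.08 0 0;-0.07 0.17 -0.1 0 0;-0.07 0.19 -0.11 0 0;-0.07 0.2 -0.11 0 0;-0.07 0.2 -0.11 0 0;-0.07 0.2 -0.11 0 0")

```text
clock: 1.05
position: [0.5152, 0.1998, 0.2967]
ee_rot: [-0.001, 1.571, 0.0]
force: [-0.0, 0.4, -0.2]
width: 1.001
```

Run:
```python
from h import *
d=arm.get_image("wrist"); cv2.imwrite("pics/w1.png",d["img"]); np.savez("w1.npz",**d)
P=cloud(d); print(arm.observe()["position"]); print(P[60:240:60,100:500:100,2].round(3))
```

```text
[0.5156666  0.19862342 0.2965641 ]
[[-0.801 -0.     0.02   0.002]
 [-0.801  0.001  0.002  0.   ]
 [-0.426  0.001  0.021  0.001]]
```

View pics/w1.png

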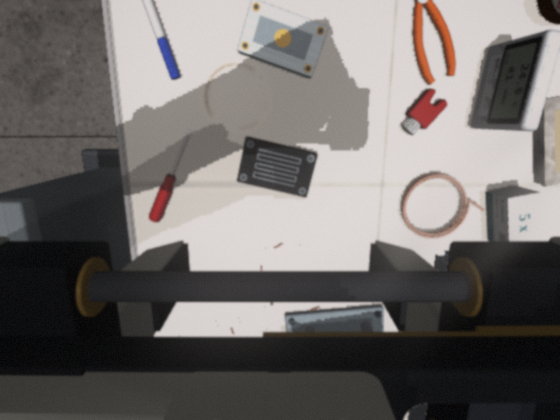

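```bash
cat > plate.py <<'E'
from h import *
def plates(d,seeds,zlo=0.012,zhi=0.028,ztop=0.02):
    P=cloud(d); m=((P[...,2]>zlo)&(P[...,2]<zhi)&(d["z_map"]>0)).astype(np.uint8)
    n,l,st,ce=cv2.connectedComponentsWithStats(m,connectivity=4)
    for s in seeds:
        k=l[s[1],s[0]]; mm=(l==k).astype(np.uint8)
        c=max(cv2.findContours(mm,cv2.RETR_EXTERNAL,cv2.CHAIN_APPROX_NONE)[0],key=cv2.contourArea)[:,0,:]
        q=rayplane(d,c,[0,0,ztop],np.array([0,0,1.]))[:,:2].astype(np.float32)
        r=cv2.minAreaRect(q.reshape(-1,1,2)); b=cv2.boxPoints(r); e=b[1]-b[0],b[2]-b[1]; L=max(e,key=np.linalg.norm)
        print(s,mm.sum(),"centre",np.round(r[0],4),"size",np.round(r[1],4),"long axis deg",round(np.degrees(np.arctan2(L[1],L[0]))%180,1))
if __name__=="__main__":
    d=dict(np.load("w1.npz")); plates(d,[(277,160),(262,50)])
E
python3 plate.py
```

```text
(277, 160) 3365 centre [0.512 0.211] size [0.0604 0.0959] long axis deg 166.8
(262, 50) 4415 centre [0.5195 0.3652] size [0.0617 0.0951] long axis deg 161.5
```

Emit:
move_arm(steps="0.02 0.011 -0.003 -0.12 0;0.04 0.011 -0.003 -0.24 0;0.06 0.011 -0.003 -0.36 0;0.08 0.011 -0.003 -0.48 0;0.1 0.011 -0.003 -0.6 0;0.12 0.011 -0.003 -0.72 0;0.13 0.011 -0.003 -0.84 0;0.14 0.011 -0.003 -0.96 0;0.15 0.011 -0.003 -1.08 0;0.15 0.011 -0.003 -1.2 0")

```text
clock: 1.93
position: [0.5121, 0.2079, 0.1444]
ee_rot: [-0.935, 1.365, 0.934]
force: [-0.5, 0.2, 0.6]
width: 0.998
```

Emit:
move_arm(steps="0.03 0 0 -0.1 0;0.06 0 0 -0.14 0;0.08 0 0 -0.14 0;0.09 0 0 -0.14 0;0.09 0 0 -0.14 0;0.09 0 0 -0.14 0")

```text
clock: 2.43
position: [0.5127, 0.21, 0.0569]
ee_rot: [-1.036, 1.311, 1.036]
force: [0.7, 0.4, 0.3]
width: 0.999
```

```bash
cat > st.py <<'E'
from h import *
def st(T=None,jawdeg=None):
    s=arm.observe(); M=R.from_rotvec(s["ee_rot"]).as_matrix()
    print("t",round(float(s["clock"]),2),"pos",np.round(s["position"],4),"jaw deg",np.degrees(np.arctan2(M[1,2],M[0,2])).round(2),"down",M[:,0].round(3),"F",np.round(s["force"],2),"w",round(float(s["width"])*92,1),"j7",s["joints"][6].round(2))
    if T is not None: print("shift tool",(M.T@(np.array(T)-s["position"])).round(4))
    if jawdeg is not None: print("turn",round(float(-np.radians(jawdeg)+np.arctan2(M[1,2],M[0,2])),4))
if __name__=="__main__":
    import sys; a=[float(x) for x in sys.argv[1:]]
    st(a[:3] if len(a)>2 else None,a[3] if len(a)>3 else None)
E
python3 st.py 0.512 0.211 0.007 76.8
python3 - <<'E'
from h import *
d=arm.get_image("side"); cv2.imwrite("pics/s1.png",cv2.resize(d["img"][100:300,200:420],None,fx=3,fy=3))
E
```

```text
t 2.43 pos [0.5127 0.21   0.0569] jaw deg 76.66 down [-0.    -0.001 -1.   ] F [0.7  0.42 0.27] w 91.9 j7 0.63
shift tool [0.0499 0.0009 0.0009]
turn -0.0024
```

View pics/s1.png

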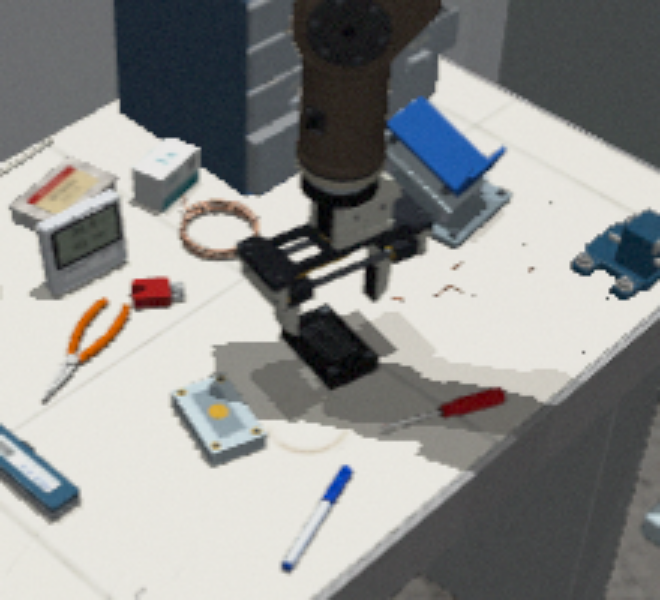

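Emit:
move_arm(steps="0.03 0.001 0.001 0 0;0.045 0.001 0.001 0 0;0.05 0.001 0.001 0 0;0.05 0.001 0.001 0 0;0.05 0.001 0.001 0 120;0.05 0.001 0.001 0 120;0.05 0.001 0.001 0 120;0.05 0.001 0.001 0 120;0.05 0.001 0.001 0 120;0.05 0.001 0.001 0 120", squeeze=6)

```text
clock: 3.32
position: [0.5116, 0.2122, 0.0072]
ee_rot: [-1.038, 1.309, 1.037]
force: [-0.5, -1.0, 6.1]
width: 0.653
```

```bash
python3 st.py
python3 - <<'E'
from h import *
d=arm.get_image("side"); cv2.imwrite("pics/s2.png",cv2.resize(d["img"][150:250,250:360],None,fx=5,fy=5))
E
```

```text
t 3.32 pos [0.5116 0.2122 0.0072] jaw deg 76.77 down [ 0.001  0.    -1.   ] F [-0.52 -0.95  6.07] w 60.1 j7 0.59
```

View pics/s2.png

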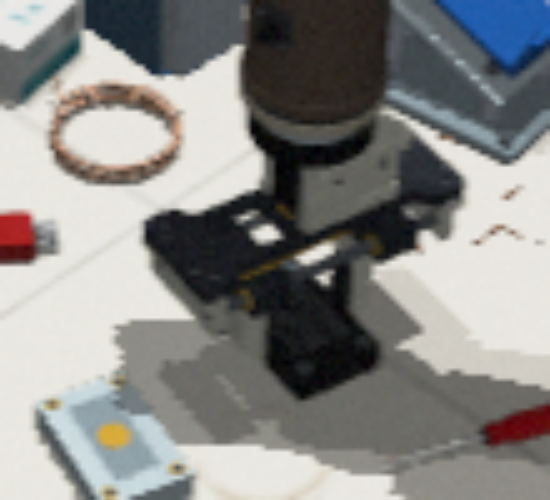

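Emit:
move_arm(steps="-0.01 0 0 0 120;-0.03 0 0 0 120;-0.06 0 0 0 120;-0.1 0 0 0 120;-0.14 0 0 0 120;-0.18 0 0 0 120;-0.22 0 0 0 120;-0.25 0 0 0 120;-0.25 0 0 0 120;-0.25 0 0 0 120")

```text
clock: 4.2
position: [0.5118, 0.2127, 0.2589]
ee_rot: [-1.038, 1.306, 1.036]
force: [-0.2, -0.2, -3.0]
width: 0.651
```

```bash
python3 st.py 0.69 -0.06 0.26 98
python3 - <<'E'
from h import *
d=arm.get_image("side"); cv2.imwrite("pics/s3.png",cv2.resize(d["img"][90:250,230:400],None,fx=4,fy=4)[:600])
E
```

```text
t 4.2 pos [0.5118 0.2127 0.2589] jaw deg 76.78 down [ 0.003  0.002 -1.   ] F [-0.25 -0.16 -3.01] w 59.9 j7 0.73
shift tool [-0.0009 -0.2359 -0.2247]
turn -0.3704
```

View pics/s3.png

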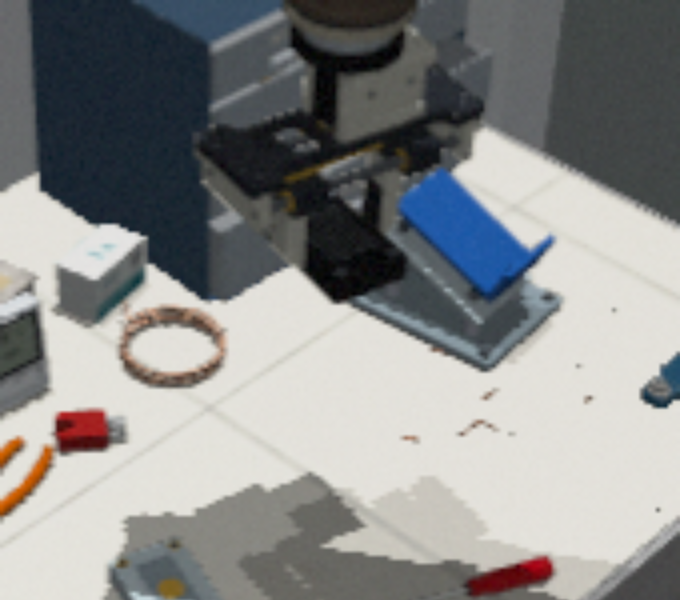

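Run:
```python
from h import *
for n in ["scene","side"]:
    d=arm.get_image(n); P=cloud(d); m=(P[...,0]>.6)&(P[...,0]<1.1)&(P[...,1]>-.45)&(P[...,1]<.25)&(P[...,2]>.12)&(P[...,2]<.6)&(d["z_map"]>0)
    for a in np.arange(.0,.6,.05):
        q=P[m&(P[...,2]>=.0+a)&(P[...,2]<a+.05)]
        if len(q)>20: print(n,round(a,2),len(q),"x",np.percentile(q[:,0],[1,50,99]).round(3),"y",np.percentile(q[:,1],[1,50,99]).round(3))
```

```text
scene 0.1 1005 x [0.707 0.756 0.98 ] y [-0.228  0.031  0.094]
scene 0.15 1249 x [0.741 0.785 0.983] y [-0.224  0.085  0.094]
scene 0.2 1301 x [0.739 0.772 0.985] y [-0.225  0.084  0.094]
scene 0.25 526 x [0.747 0.907 0.987] y [-0.207  0.071  0.094]
side 0.1 407 x [0.706 0.83  0.984] y [-0.227  0.082  0.091]
side 0.15 917 x [0.741 0.802 0.981] y [-0.225  0.08   0.091]
side 0.2 1037 x [0.738 0.793 0.982] y [-0.225  0.081  0.09 ]
side 0.25 2269 x [0.747 0.882 0.981] y [-0.224 -0.006  0.089]
```

Emit:
move_arm(steps="-0.035 -0.01 -0.01 0 120;-0.07 -0.03 -0.03 -0.05 120;-0.1 -0.055 -0.055 -0.1 120;-0.13 -0.08 -0.08 -0.15 120;-0.14 -0.105 -0.105 -0.2 120;-0.14 -0.13 -0.13 -0.25 120;-0.14 -0.155 -0.155 -0.3 120;-0.14 -0.18 -0.18 -0.35 120;-0.14 -0.205 -0.205 -0.37 120;-0.14 -0.226 -0.228 -0.37 120")

```text
clock: 5.18
position: [0.6796, -0.064, 0.3941]
ee_rot: [-1.31, 1.143, 1.314]
force: [0.3, -0.0, -1.7]
width: 0.654
```

Emit:
move_arm(steps="0 0 0 0 120;0 0 0 0 120;0 0 0 0 120")

```text
clock: 5.43
position: [0.6787, -0.0608, 0.3948]
ee_rot: [-1.309, 1.141, 1.314]
force: [0.1, -0.0, -2.1]
width: 0.655
```

```bash
python3 st.py
python3 - <<'E'
from h import *
d=arm.get_image("wrist"); cv2.imwrite("pics/w2.png",d["img"]); np.savez("w2.npz",**d)
E
```

```text
t 5.43 pos [ 0.6787 -0.0608  0.3948] jaw deg 98.0 down [-0.003  0.001 -1.   ] F [ 0.06 -0.02 -2.1 ] w 60.2 j7 1.63
```

View pics/w2.png

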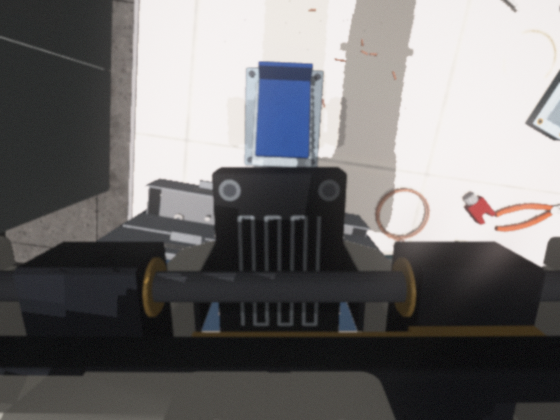

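Run:
```python
from h import *
d=dict(np.load("w2.npz")); im=d["img"].astype(int); P=cloud(d)
m=((im[...,0]>im[...,2]+50)&(im[...,0]>1.8*im[...,1])); m[:50]=0;m[165:]=0;m[:,:235]=0;m[:,330:]=0
q=P[m&(d["z_map"]>0)]
# robust plane
ce=np.array([.605,-.06,.085]); n=np.array([-.418,-.06,.906]); n/=np.linalg.norm(n)
r=(q-ce)@n; print(np.percentile(r,[5,25,50,75,95]).round(4)); q=q[abs(r-np.median(r))<.006]
for k in range(5):
    ce=q.mean(0); v=np.linalg.svd(q-ce,full_matrices=False)[2]; n=v[2]*np.sign(v[2,2]); r=(q-ce)@n; q=q[abs(r)<max(2.5*r.std(),.002)]
print("face",len(q),ce.round(4),n.round(4),"slope",np.degrees(np.arccos(n[2])).round(2),"az",np.degrees(np.arctan2(-n[1],-n[0])).round(2),r.std())
ok=m&(abs((P-ce)@n)<.005); ok=cv2.morphologyEx(ok.astype(np.uint8),cv2.MORPH_OPEN,np.ones((3,3)))
c=max(cv2.findContours(ok,cv2.RETR_EXTERNAL,cv2.CHAIN_APPROX_NONE)[0],key=cv2.contourArea)[:,0,:]
W=rayplane(d,c,ce,n)
ex=np.array([0,0,1.])-n[2]*n; ex/=np.linalg.norm(ex); ey=np.cross(n,ex)
L=np.c_[(W-ce)@ex,(W-ce)@ey].astype(np.float32); rr=cv2.minAreaRect(L.reshape(-1,1,2)); print(rr)
b=cv2.boxPoints(rr); print(b.round(4)); print("bounds",L.min(0),L.max(0))
C=ce+rr[0][0]*ex+rr[0][1]*ey; print("centre",C.round(4),"ex",ex.round(4),"ey",ey.round(4))
e=[b[1]-b[0],b[2]-b[1]]; l=max(e,key=np.linalg.norm); l=l*np.sign(l[0]); X=ex*l[0]+ey*l[1]; print("long axis world az",np.degrees(np.arctan2(X[1],X[0])))
vis=d["img"].copy(); cv2.drawContours(vis,[c.reshape(-1,1,2)],-1,(0,255,255),1); cv2.imwrite("pics/w2c.png",cv2.resize(vis[40:180,220:350],None,fx=4,fy=4,interpolation=0))
```

```text
[-0.0007 -0.0004  0.0001  0.0009  0.0014]
face 11 [ 0.6313 -0.0469  0.0983] [-0.4242 -0.0486  0.9043] slope 25.27 az 6.54 0.0007494012309403179Traceback (most recent call last):
  File "<stdin>", line 12, in <module>
ValueError: max() iterable argument is empty
```

```bash
cat > bed.py <<'E'
from h import *
d=dict(np.load("w2.npz")); im=d["img"].astype(int); P=cloud(d); print(im[120,280],im[70,280],P[120,280],P[70,280])
m=((im[...,0]>im[...,2]+35)&(im[...,0]>1.6*im[...,1])); m[:50]=0;m[165:]=0;m[:,:235]=0;m[:,330:]=0
ce=np.array([.605,-.06,.085]); n=np.array([-.418,-.06,.906]); n/=np.linalg.norm(n)
q=P[m&(d["z_map"]>0)]; r=(q-ce)@n; print(len(q),np.percentile(r,[5,25,50,75,95]).round(4)); q=q[abs(r-np.median(r))<.006]
for k in range(5):
    ce=q.mean(0); v=np.linalg.svd(q-ce,full_matrices=False)[2]; n=v[2]*np.sign(v[2,2]); r=(q-ce)@n; q=q[abs(r)<max(2.5*r.std(),.002)]
print("face",len(q),ce.round(4),n.round(4),"slope",np.degrees(np.arccos(n[2])).round(2),"az",np.degrees(np.arctan2(-n[1],-n[0])).round(2),r.std())
ok=m&(abs((P-ce)@n)<.005); ok=cv2.morphologyEx(ok.astype(np.uint8),cv2.MORPH_OPEN,np.ones((3,3)))
c=max(cv2.findContours(ok,cv2.RETR_EXTERNAL,cv2.CHAIN_APPROX_NONE)[0],key=cv2.contourArea)[:,0,:]
W=rayplane(d,c,ce,n)
ex=np.array([0,0,1.])-n[2]*n; ex/=np.linalg.norm(ex); ey=np.cross(n,ex)
L=np.c_[(W-ce)@ex,(W-ce)@ey].astype(np.float32); rr=cv2.minAreaRect(L.reshape(-1,1,2)); print(rr)
b=cv2.boxPoints(rr); print(b.round(4)); print("bounds",L.min(0),L.max(0))
C=ce+rr[0][0]*ex+rr[0][1]*ey; print("centre",C.round(4),"ex",ex.round(4),"ey",ey.round(4))
e=[b[1]-b[0],b[2]-b[1]]; l=max(e,key=np.linalg.norm); l=l*np.sign(l[0]); X=ex*l[0]+ey*l[1]; print("long axis world az",np.degrees(np.arctan2(X[1],X[0])))
print("top centre", (ce+ex*(L[:,0].max()-.055)).round(4))
vis=d["img"].copy(); cv2.drawContours(vis,[c.reshape(-1,1,2)],-1,(0,255,255),1); cv2.imwrite("pics/w2c.png",cv2.resize(vis[40:180,220:350],None,fx=4,fy=4,interpolation=0))
E
python3 bed.py
```

```text
[163  94  62] [94 69 61] [ 0.60710811 -0.06867861  0.08672813] [ 0.54365564 -0.07758804  0.08110038]
3730 [-0.0008  0.      0.0006  0.0012  0.0021]
face 3642 [ 0.6042 -0.0641  0.085 ] [-0.4209 -0.0428  0.9061] slope 25.03 az 5.81 0.0007521778022634829
((-0.0019705258309841156, -0.00038120895624160767), (0.06731871515512466, 0.1104985922574997), 89.77364349365234)
[[-0.0574 -0.0338]
 [ 0.0531 -0.0343]
 [ 0.0534  0.0331]
 [-0.0571  0.0335]]
bounds [-0.05709158 -0.03421095] [0.05332078 0.03324908]
centre [ 0.6025 -0.0647  0.0842] ex [0.9014 0.0917 0.4231] ey [-0.1012  0.9949 -0.    ]
long axis world az 5.55943189487914
top centre [ 0.6027 -0.0643  0.0843]
```

View pics/w2c.png

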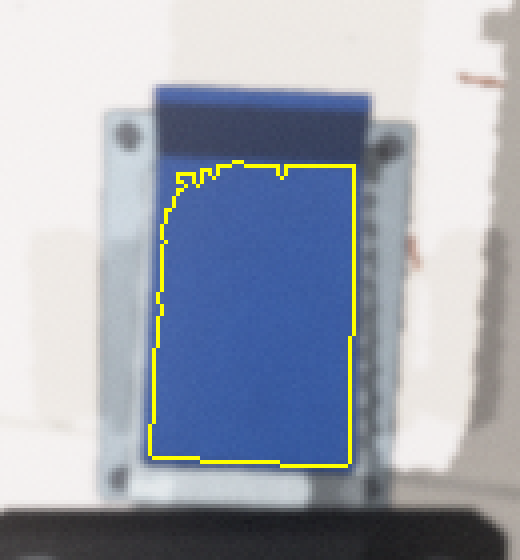

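Emit:
move_arm(steps="0 0.03 0.002 0.038 120;0.02 0.06 0.005 0.038 120;0.05 0.08 0.006 0.038 120;0.08 0.082 0.006 0.038 120;0.11 0.082 0.006 0.038 120;0.14 0.082 0.006 0.038 120;0.17 0.082 0.006 0.038 120;0.2 0.082 0.006 0.038 120;0.23 0.082 0.006 0.038 120;0.245 0.082 0.006 0.038 120", squeeze=5)

```text
clock: 6.32
position: [0.5946, -0.0652, 0.1484]
ee_rot: [-1.282, 1.161, 1.289]
force: [-0.5, 0.5, -1.9]
width: 0.651
```

Emit:
move_arm(steps="0 0 0 0 120;0 0 0 0 120;0 0 0 0 120", squeeze=4)

```text
clock: 6.57
position: [0.5979, -0.066, 0.1533]
ee_rot: [-1.285, 1.157, 1.283]
force: [0.2, 0.1, -1.1]
width: 0.651
```

```bash
python3 st.py 0.597 -0.066 0.112 95.8
python3 - <<'E'
from h import *
d=arm.get_image("side"); cv2.imwrite("pics/s4.png",cv2.resize(d["img"][90:200,280:400],None,fx=5,fy=5))
E
```

```text
t 6.57 pos [ 0.5979 -0.066   0.1533] jaw deg 95.86 down [ 0.002  0.    -1.   ] F [ 0.17  0.14 -1.09] w 59.9 j7 1.54
shift tool [0.0413 0.0009 0.0001]
turn 0.001
```

View pics/s4.png

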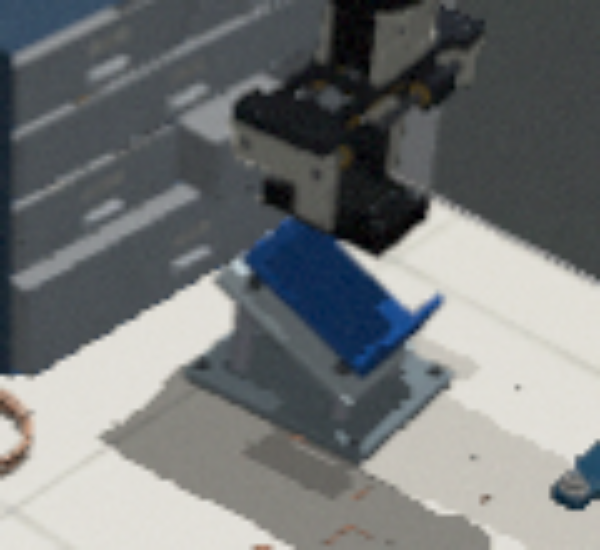

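Emit:
move_arm(steps="0.015 0.001 0 0 120;0.028 0.001 0 0 120;0.034 0.001 0 0 120;0.038 0.001 0 0 120;0.041 0.001 0 0 120;0.043 0.001 0 0 120;0.045 0.001 0 0 120;0.047 0.001 0 0 120;0.047 0.001 0 0 120", squeeze=4)

```text
clock: 7.37
position: [0.596, -0.067, 0.1047]
ee_rot: [-1.283, 1.16, 1.283]
force: [-0.6, 0.9, -1.5]
width: 0.649
```

```bash
python3 st.py 0.597 -0.066 0.089 95.8
cat > snap.py <<'E'
from h import *
import sys
d=arm.get_image("side"); a=cv2.resize(d["img"][100:180,300:380],None,fx=5,fy=5)
d=arm.get_image("scene"); b=cv2.resize(d["img"][130:210,320:400],None,fx=5,fy=5)
cv2.imwrite("pics/"+sys.argv[1],np.hstack([a,b]))
E
python3 snap.py p1.png
```

```text
t 7.37 pos [ 0.596  -0.067   0.1047] jaw deg 95.79 down [-0. -0. -1.] F [-0.62  0.89 -1.53] w 59.7 j7 1.53
shift tool [ 0.0157 -0.0011  0.0009]
turn -0.0001
```

View pics/p1.png

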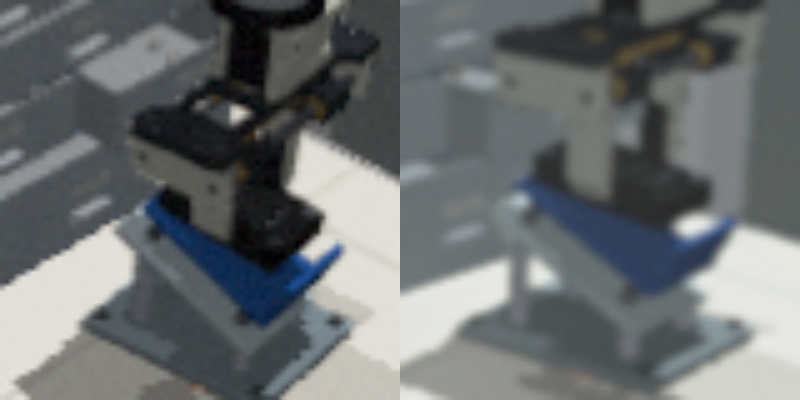

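Emit:
move_arm(steps="0.001 0 0 0 120;0.002 0 0 0 120;0.003 0 0 0 120;0.004 0 0 0 120;0.005 0 0 0 120;0.006 0 0 0 120;0.007 0 0 0 120;0.008 0 0 0 120", squeeze=3.5)

```text
clock: 8.13
position: [0.5961, -0.067, 0.0966]
ee_rot: [-1.283, 1.16, 1.283]
force: [-0.2, 0.0, -1.7]
width: 0.654
```

```bash
python3 st.py 0.597 -0.066 0.089 95.8; python3 snap.py p2.png
```

```text
t 8.13 pos [ 0.5961 -0.067   0.0966] jaw deg 95.79 down [ 0. -0. -1.] F [-0.23  0.03 -1.66] w 60.2 j7 1.52
shift tool [ 0.0076 -0.001   0.0009]
turn -0.0002
```

View pics/p2.png

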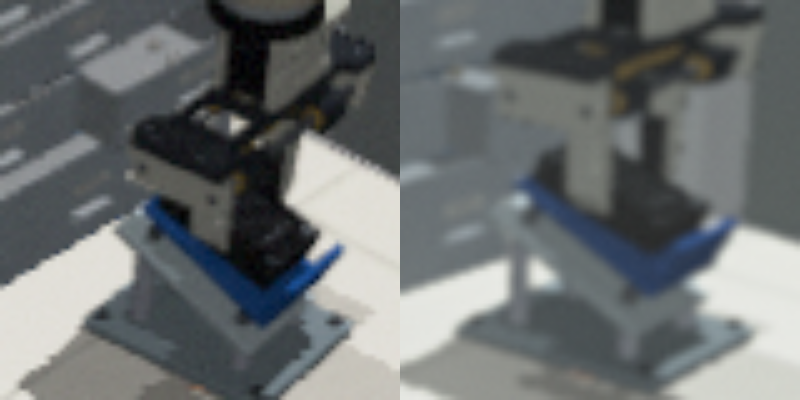

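Emit:
move_arm(steps="0.001 -0.001 0.001 0 120;0.002 -0.001 0.001 0 120;0.003 -0.001 0.001 0 120;0.004 -0.001 0.001 0 120;0.005 -0.001 0.001 0 120;0.006 -0.001 0.001 0 120;0.007 -0.001 0.001 0 120;0.0075 -0.001 0.001 0 120", squeeze=3.5)

```text
clock: 8.9
position: [0.5972, -0.0659, 0.0893]
ee_rot: [-1.283, 1.159, 1.283]
force: [-0.2, 0.2, 0.9]
width: 0.65
```

```bash
python3 st.py 0.597 -0.066 0.089 95.8; python3 snap.py p3.png
```

```text
t 8.9 pos [ 0.5972 -0.0659  0.0893] jaw deg 95.79 down [ 0.  0. -1.] F [-0.17  0.19  0.87] w 59.8 j7 1.52
shift tool [ 0.0003  0.0002 -0.    ]
turn -0.0002
```

View pics/p3.png

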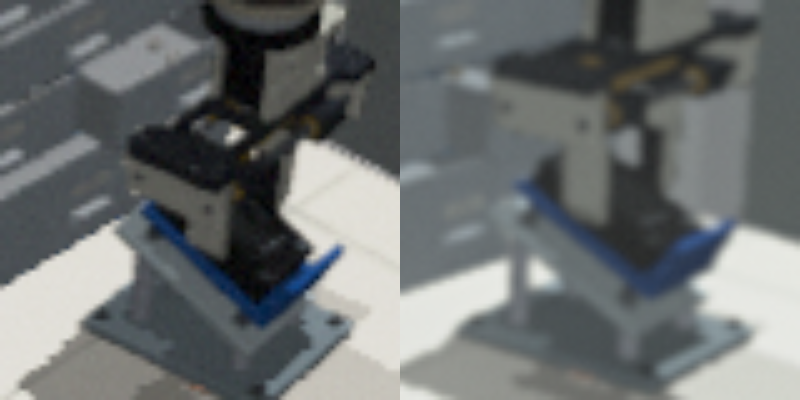

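Emit:
move_arm(steps="0.001 0 0 0 120;0.0015 0 0 0 120;0.002 0 0 0 120;0.0025 0 0 0 120;0.0025 0 0 0 120", squeeze=3.5)

```text
clock: 9.42
position: [0.5971, -0.0659, 0.0868]
ee_rot: [-1.283, 1.159, 1.283]
force: [0.1, -0.2, 2.9]
width: 0.65
```

```bash
python3 st.py; python3 snap.py p4.png
```

```text
t 9.42 pos [ 0.5971 -0.0659  0.0868] jaw deg 95.79 down [ 0. -0. -1.] F [ 0.05 -0.16  2.94] w 59.8 j7 1.52
```

View pics/p4.png

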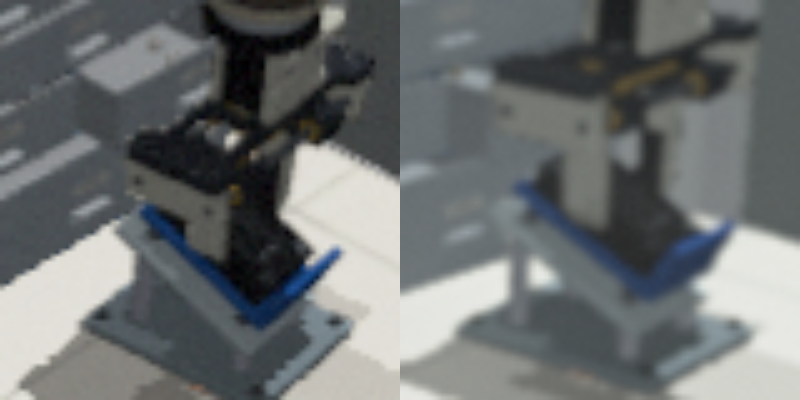

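Emit:
move_arm(steps="-0.001 0 0 0 120;-0.002 0 0 0 120;-0.002 0 0 0 120;-0.002 0 0 0 85;-0.002 0 0 0 80;-0.002 0 0 0 60;-0.002 0 0 0 40;-0.002 0 0 0 10;-0.002 0 0 0 0;-0.002 0 0 0 0", squeeze=3.5)

```text
clock: 10.35
position: [0.597, -0.0659, 0.0887]
ee_rot: [-1.283, 1.16, 1.283]
force: [0.4, 0.2, -0.5]
width: 0.981
```

Emit:
move_arm(steps="-0.02 0 0 0 0;-0.05 0 0 0 0;-0.08 0 0 0 0;-0.1 0 0 0 0;-0.1 0 0 0 0")

```text
clock: 10.77
position: [0.5996, -0.0657, 0.1936]
ee_rot: [-1.287, 1.155, 1.277]
force: [1.1, 0.1, 0.0]
width: 1.003
```

```bash
python3 st.py; python3 snap.py p5.png
```

```text
t 10.77 pos [ 0.5996 -0.0657  0.1936] jaw deg 95.79 down [ 0.008 -0.    -1.   ] F [1.06 0.13 0.03] w 92.3 j7 1.56
```

View pics/p5.png

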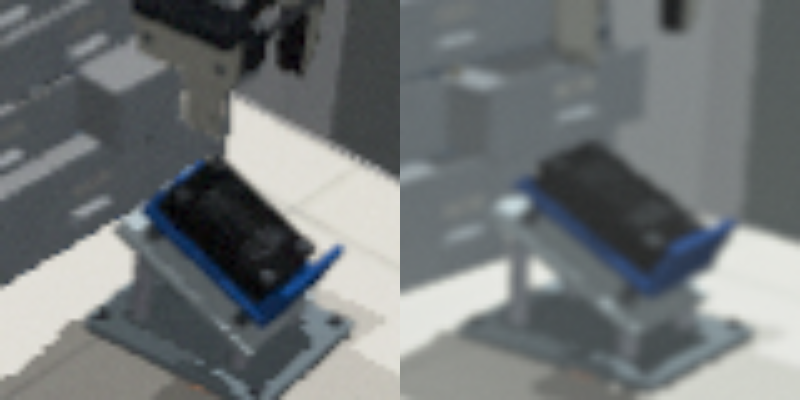

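```bash
cat > chk.py <<'E'
from h import *
C=np.array([.6026,-.0653,.083]); az=np.radians(5.8); s,c=np.sin(np.radians(25)),np.cos(np.radians(25))
EX=np.array([c*np.cos(az),c*np.sin(az),s]); N=np.array([-s*np.cos(az),-s*np.sin(az),c]); EY=np.cross(N,EX)
def chk(n,h,blue=True,d=None,save=None):
    d=d or arm.get_image(n); P=cloud(d); L=np.stack([(P-C)@EX,(P-C)@EY,(P-C)@N],-1)
    im=d["img"].astype(int); nb=~((im[...,0]>im[...,2]+35)&(im[...,0]>1.6*im[...,1]))
    m=(abs(L[...,0])<.056)&(abs(L[...,1])<.045)&(abs(L[...,2]-h)<.0065)&(d["z_map"]>0)&nb
    q=P[m]
    for k in range(4):
        ce=q.mean(0); v=np.linalg.svd(q-ce,full_matrices=False)[2]; nn=v[2]*np.sign(v[2,2]); r=(q-ce)@nn; q=q[abs(r)<max(2.5*r.std(),.002)]
    mm=cv2.morphologyEx((m&(abs((P-ce)@nn)<.004)).astype(np.uint8),cv2.MORPH_OPEN,np.ones((3,3)))
    ct=max(cv2.findContours(mm,cv2.RETR_EXTERNAL,cv2.CHAIN_APPROX_NONE)[0],key=cv2.contourArea)[:,0,:]
    W=rayplane(d,ct,ce,nn); l=np.c_[(W-C)@EX,(W-C)@EY].astype(np.float32); r=cv2.minAreaRect(l.reshape(-1,1,2))
    print(n,len(q),"tilt vs bed deg",np.degrees(np.arccos(nn@N)).round(2),"height",((ce-C)@N).round(4),"centre(x,y)",np.round(r[0],4),"size",np.round(r[1],4),"ang",round(r[2],1))
if __name__=="__main__":
    import sys
    for n in sys.argv[2:]: chk(n,float(sys.argv[1]))
E
python3 chk.py 0.019 side scene
```

```text
side 374 tilt vs bed deg 0.33 height 0.0188 centre(x,y) [-0.0267 -0.0048] size [0.0175 0.0442] ang 22.4
scene 349 tilt vs bed deg 0.99 height 0.0211 centre(x,y) [0.0012 0.0058] size [0.0673 0.0964] ang 89.8
```

Emit:
move_arm(steps="0 0.005 0 0 255;0.01 0.01 0 0 255;0.03 0.01 0 0 255;0.05 0.01 0 0 255;0.06 0.01 0 0 255;0.065 0.01 0 0 255;0.065 0.01 0 0 255;0.065 0.01 0 0 255;0.065 0.01 0 0 255", squeeze=10)

```text
clock: 11.72
position: [0.5877, -0.0668, 0.1246]
ee_rot: [-1.284, 1.159, 1.282]
force: [1.0, -0.2, 0.1]
width: 0.397
```

```bash
python3 st.py 0.588 -0.066 0.1; python3 snap.py p6.png
```

```text
t 11.72 pos [ 0.5877 -0.0668  0.1246] jaw deg 95.8 down [ 0.001  0.    -1.   ] F [ 0.96 -0.16  0.09] w 36.5 j7 1.53
shift tool [ 0.0246 -0.0004  0.0008]
```

View pics/p6.png

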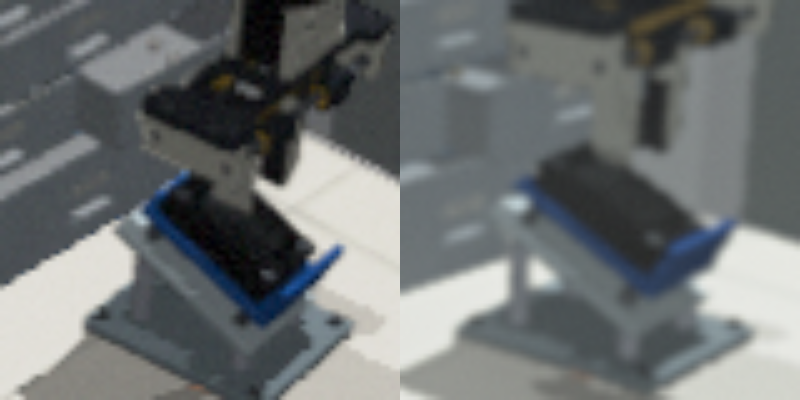

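Emit:
move_arm(steps="0.003 0 0.001 0 150;0.008 0 0.001 0 150;0.012 0 0.001 0 150;0.015 0 0.001 0 150;0.018 0 0.001 0 150;0.02 0 0.001 0 150;0.022 0 0.001 0 150;0.022 0 0.001 0 150")

```text
clock: 12.48
position: [0.5868, -0.0659, 0.1014]
ee_rot: [-1.283, 1.16, 1.284]
force: [0.0, 0.1, 0.6]
width: 0.408
```

```bash
python3 st.py 0.588 -0.066 0.1
```

```text
t 12.48 pos [ 0.5868 -0.0659  0.1014] jaw deg 95.79 down [-0.  0. -1.] F [0.04 0.1  0.56] w 37.6 j7 1.52
shift tool [ 0.0014 -0.0011 -0.0002]
```

Emit:
move_arm(steps="0.001 0 0 0 150;0.002 0 0 0 150;0.003 0 0 0 150;0.004 0 0 0 150;0.005 0 0 0 150;0.005 0 0 0 150")

```text
clock: 12.98
position: [0.5872, -0.0659, 0.0969]
ee_rot: [-1.284, 1.159, 1.283]
force: [-0.8, 0.0, 3.9]
width: 0.412
```

```bash
python3 st.py
```

```text
t 12.98 pos [ 0.5872 -0.0659  0.0969] jaw deg 95.8 down [ 0.001 -0.    -1.   ] F [-0.75  0.    3.87] w 37.9 j7 1.52
```

Emit:
move_arm(steps="0.001 0 0 0 150;0.002 0 0 0 150;0.003 0 0 0 150;0.0035 0 0 0 150;0.0035 0 0 0 150;0.0035 0 0 0 150")

```text
clock: 13.48
position: [0.5875, -0.0659, 0.0937]
ee_rot: [-1.284, 1.159, 1.282]
force: [1.2, -0.3, 6.2]
width: 0.411
```

```bash
python3 st.py;python3 snap.py p7.png
python3 - <<'E'
from h import *
import chk
# bed sink: blue points left visible at sides
for n in ["side","scene"]:
    d=arm.get_image(n); P=cloud(d); im=d["img"].astype(int); b=((im[...,0]>im[...,2]+35)&(im[...,0]>1.6*im[...,1]))
    L=np.stack([(P-chk.C)@e for e in (chk.EX,chk.EY,chk.N)],-1); m=b&(abs(L[...,0])<.05)&(abs(L[...,1])<.04)&(abs(L[...,2])<.02); print(n,m.sum(),np.percentile(L[m][:,2],[25,50,75]).round(4))
E
```

```text
t 13.48 pos [ 0.5875 -0.0659  0.0937] jaw deg 95.79 down [ 0.001 -0.    -1.   ] F [ 1.2  -0.28  6.22] w 37.8 j7 1.52
side 73 [-0.0116 -0.0085 -0.0058]Traceback (most recent call last):
  File "<stdin>", line 6, in <module>
    return _quantile_unchecked(
        a, q, axis, out, overwrite_input, method, keepdims, weights)
    return _ureduce(a,
                    func=_quantile_ureduce_func,
    ...<5 lines>...
                    overwrite_input=overwrite_input,
                    method=method)
    r = func(a, **kwargs)
    result = _quantile(arr,
                       quantiles=q,
    ...<2 lines>...
                       out=out,
                       weights=wgt)
    slices_having_nans = np.isnan(arr[-1, ...])
                                  ~~~^^^^^^^^^
IndexError: index -1 is out of bounds for axis 0 with size 0
```

View pics/p7.png

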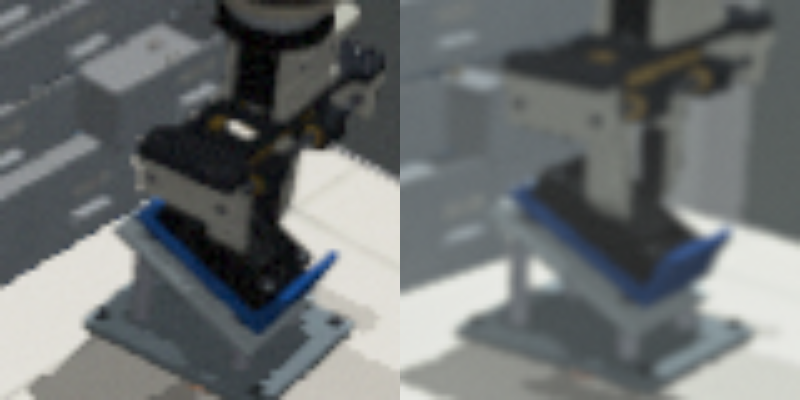

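Emit:
move_arm(steps="0.001 0 0 0 150;0.001 0 0 0 150;0.001 0 0 0 150;-0.001 0 0 0 150;-0.003 0 0 0 150;-0.005 0 0 0 150;-0.007 0 0 0 150;-0.009 0 0 0 150;-0.012 0 0 0 150;-0.02 0 0 0 150")

```text
clock: 14.52
position: [0.5864, -0.0659, 0.1127]
ee_rot: [-1.283, 1.16, 1.285]
force: [0.5, 0.1, -0.6]
width: 0.413
```

Emit:
move_arm(steps="-0.04 0 0 0 150;-0.08 0 0 0 100;-0.12 0 0 0 50;-0.15 0 0 0 0;-0.15 0 0 0 0;-0.15 0 0 0 0")

```text
clock: 15.02
position: [0.5882, -0.0658, 0.2661]
ee_rot: [-1.286, 1.156, 1.279]
force: [-0.2, 0.4, -0.8]
width: 0.722
```

```bash
python3 st.py 0.5195 0.3652 0.06 71.5;python3 snap.py p8.png; python3 chk.py 0.019 side scene
```

```text
t 15.02 pos [ 0.5882 -0.0658  0.2661] jaw deg 95.8 down [ 0.005 -0.    -1.   ] F [-0.24  0.43 -0.79] w 66.4 j7 1.58
shift tool [0.2056 0.0258 0.4359]
turn 0.4241
side 369 tilt vs bed deg 0.11 height 0.0188 centre(x,y) [ 0.011  -0.0058] size [0.0207 0.0359] ang 46.2
scene 341 tilt vs bed deg 0.97 height 0.0208 centre(x,y) [-0.0004  0.0043] size [0.0949 0.0663] ang 1.7
```

View pics/p8.png

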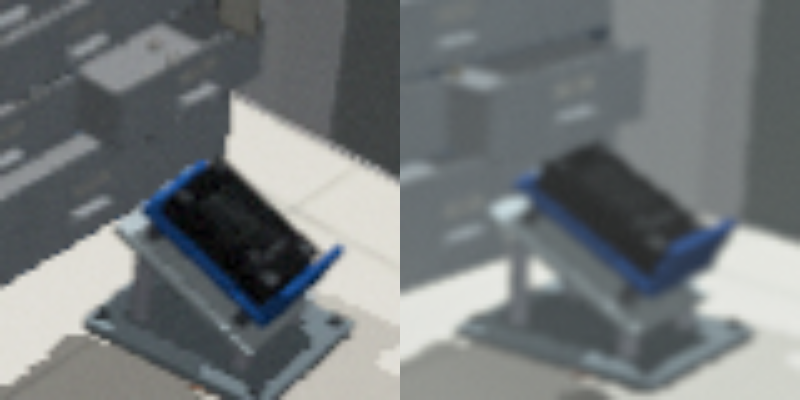

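Emit:
move_arm(steps="0 0.002 0.03 0.05 0;0 0.004 0.07 0.1 0;0 0.008 0.11 0.15 0;0 0.012 0.15 0.2 0;0 0.014 0.19 0.25 0;0 0.018 0.23 0.3 0;0 0.02 0.27 0.35 0;0 0.022 0.31 0.4 0;0 0.024 0.35 0.424 0;0 0.026 0.39 0.424 0")

```text
clock: 16.05
position: [0.5206, 0.321, 0.262]
ee_rot: [-0.967, 1.348, 0.967]
force: [1.4, 0.7, 0.2]
width: 1.0
```

Emit:
move_arm(steps="0 0 0 0 0;0 0 0 0 0;0 0 0 0 0")

```text
clock: 16.3
position: [0.5214, 0.3189, 0.262]
ee_rot: [-0.969, 1.347, 0.969]
force: [0.4, -1.2, 0.7]
width: 0.997
```

```bash
python3 st.py 0.5195 0.3652 0.06 71.5
```

```text
t 16.3 pos [0.5214 0.3189 0.262 ] jaw deg 71.53 down [-0.002 -0.002 -1.   ] F [ 0.44 -1.16  0.66] w 91.7 j7 0.48
shift tool [0.2019 0.0163 0.0438]
turn 0.0006
```

Emit:
move_arm(steps="0.02 0.01 0.02 0 0;0.05 0.016 0.044 0 0;0.09 0.016 0.044 0 0;0.13 0.016 0.044 0 0;0.16 0.016 0.044 0 0;0.19 0.016 0.044 0 0;0.2 0.016 0.044 0 0;0.2 0.016 0.044 0 0;0.2 0.016 0.044 0 0")

```text
clock: 17.05
position: [0.5213, 0.3654, 0.0638]
ee_rot: [-0.967, 1.345, 0.967]
force: [-0.3, 1.2, 0.2]
width: 0.997
```

```bash
python3 st.py 0.5195 0.3652 0.007 71.5;  python3 - <<'E'
from h import *
d=arm.get_image("side"); a=cv2.resize(d["img"][180:280,220:320],None,fx=4,fy=4)
d=arm.get_image("scene"); b=cv2.resize(d["img"][190:290,230:330],None,fx=4,fy=4)
cv2.imwrite("pics/q1.png",np.hstack([a,b]))
E
```

```text
t 17.05 pos [0.5213 0.3654 0.0638] jaw deg 71.42 down [ 0. -0. -1.] F [-0.35  1.22  0.2 ] w 91.8 j7 0.34
shift tool [ 0.0568  0.0016 -0.0007]
turn -0.0014
```

View pics/q1.png

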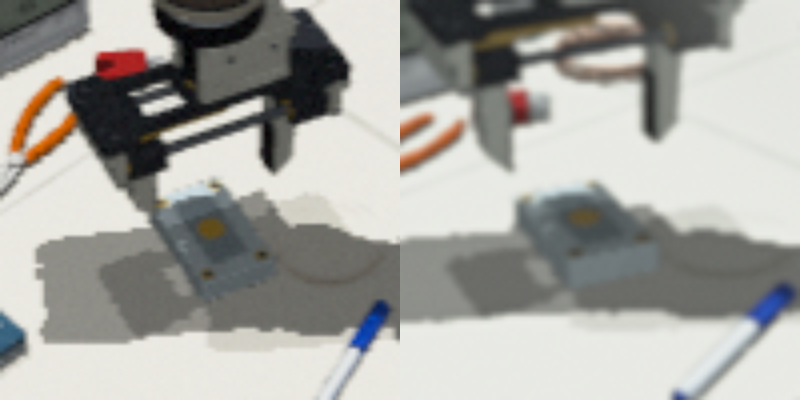

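Aligned over the aluminium plate (side crop ~ (210,235)). Descend and grip.

Emit:
move_arm(steps="0.03 0.0015 -0.001 0 0;0.05 0.0015 -0.001 0 0;0.057 0.0015 -0.001 0 0;0.057 0.0015 -0.001 0 120;0.057 0.0015 -0.001 0 120;0.057 0.0015 -0.001 0 120;0.057 0.0015 -0.001 0 120;0.057 0.0015 -0.001 0 120;0.057 0.0015 -0.001 0 120;0.057 0.0015 -0.001 0 120", squeeze=6)

```text
clock: 17.98
position: [0.5193, 0.3661, 0.0072]
ee_rot: [-0.968, 1.343, 0.968]
force: [-0.5, -0.7, 6.9]
width: 0.651
```

```bash
python3 st.py
```

```text
t 17.98 pos [0.5193 0.3661 0.0072] jaw deg 71.49 down [ 0.001  0.001 -1.   ] F [-0.45 -0.71  6.9 ] w 59.9 j7 0.31
```

Emit:
move_arm(steps="-0.01 0 0 0 120;-0.03 0 0 0 120;-0.06 0 0 0 120;-0.1 0 0 0 120;-0.14 0 0 0 120;-0.18 0 0 0 120;-0.22 0 0 0 120;-0.26 0 0 0 120;-0.29 0 0 0 120;-0.29 0 0 0 120")

```text
clock: 18.82
position: [0.5202, 0.3678, 0.3044]
ee_rot: [-0.966, 1.334, 0.967]
force: [-0.3, 1.1, -1.0]
width: 0.654
```

```bash
python3 st.py 0.68 -0.066 0.40 95.8
python3 - <<'E'
from h import *
d=arm.get_image("side"); a=cv2.resize(d["img"][130:280,220:370],None,fx=3,fy=3)
cv2.imwrite("pics/q2.png",a)
E
```

```text
t 18.82 pos [0.5202 0.3678 0.3044] jaw deg 71.51 down [ 0.008  0.007 -1.   ] F [-0.26  1.05 -0.95] w 60.1 j7 0.42
shift tool [-0.0973 -0.2897 -0.3598]
turn -0.4239
```

View pics/q2.png

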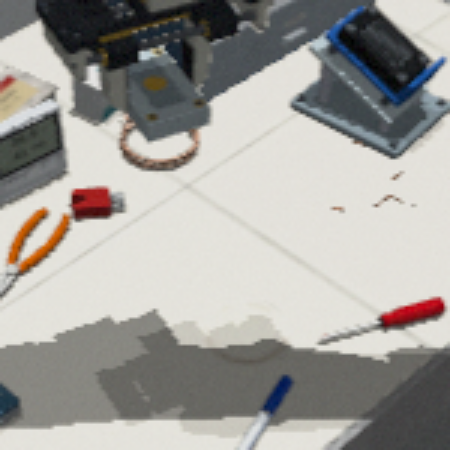

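Emit:
move_arm(steps="-0.03 -0.02 -0.025 0 120;-0.06 -0.045 -0.055 -0.05 120;-0.085 -0.07 -0.085 -0.1 120;-0.1 -0.095 -0.115 -0.15 120;-0.1 -0.12 -0.145 -0.2 120;-0.1 -0.145 -0.175 -0.25 120;-0.1 -0.17 -0.205 -0.3 120;-0.1 -0.195 -0.235 -0.35 120;-0.1 -0.22 -0.265 -0.4 120;-0.1 -0.24 -0.295 -0.424 120")

```text
clock: 19.7
position: [0.6529, 0.0066, 0.3943]
ee_rot: [-1.284, 1.162, 1.286]
force: [1.3, 0.7, -2.0]
width: 0.652
```

```bash
python3 st.py 0.68 -0.066 0.40 95.8
```

```text
t 19.7 pos [0.6529 0.0066 0.3943] jaw deg 95.88 down [-0.003 -0.001 -1.   ] F [ 1.34  0.67 -1.98] w 60.0 j7 1.48
shift tool [-0.0057 -0.0195 -0.075 ]
turn 0.0015
```

Emit:
move_arm(steps="0 -0.007 -0.025 0 120;0 -0.014 -0.05 0 120;0 -0.02 -0.068 0 120;0 -0.02 -0.075 0 120;0 -0.02 -0.075 0 120;0 -0.02 -0.075 0 120")

```text
clock: 20.2
position: [0.6796, -0.0617, 0.3953]
ee_rot: [-1.282, 1.16, 1.286]
force: [-0.2, 0.3, -0.8]
width: 0.653
```

```bash
python3 st.py
python3 - <<'E'
from h import *
from chk import *
d=arm.get_image("wrist"); cv2.imwrite("pics/w3.png",d["img"]); np.savez("w3.npz",**d)
chk("wrist",.019,d=d)
E
```

```text
t 20.2 pos [ 0.6796 -0.0617  0.3953] jaw deg 95.83 down [-0.002  0.001 -1.   ] F [-0.17  0.3  -0.78] w 60.1 j7 1.59
wrist 3190 tilt vs bed deg 0.09 height 0.0202 centre(x,y) [-0.0008 -0.0002] size [0.0956 0.0597] ang 0.1
```

View pics/w3.png

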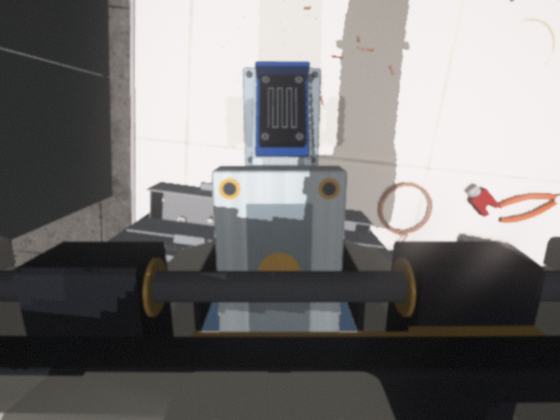

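Emit:
move_arm(steps="0 0.03 0.001 0 120;0.02 0.06 0.003 0 120;0.05 0.085 0.004 0 120;0.08 0.092 0.004 0 120;0.11 0.092 0.004 0 120;0.14 0.092 0.004 0 120;0.17 0.092 0.004 0 120;0.195 0.092 0.004 0 120;0.215 0.092 0.004 0 120;0.225 0.092 0.004 0 120", squeeze=5)

```text
clock: 21.08
position: [0.5864, -0.066, 0.1689]
ee_rot: [-1.283, 1.16, 1.288]
force: [0.4, 0.0, -2.3]
width: 0.649
```

Emit:
move_arm(steps="0 0 0 0 120;0 0 0 0 120;0 0 0 0 120", squeeze=4)

```text
clock: 21.33
position: [0.5892, -0.0674, 0.1729]
ee_rot: [-1.285, 1.157, 1.282]
force: [-0.2, 0.2, -1.2]
width: 0.655
```

```bash
python3 st.py 0.588 -0.067 0.129 95.8
```

```text
t 21.33 pos [ 0.5892 -0.0674  0.1729] jaw deg 95.84 down [ 0.002  0.    -1.   ] F [-0.2   0.22 -1.16] w 60.3 j7 1.55
shift tool [0.0439 0.0013 0.0005]
turn 0.0007
```

Descend to near contact, then slowly.

Emit:
move_arm(steps="0.015 0.001 0 0 120;0.028 0.001 0 0 120;0.036 0.001 0 0 120;0.04 0.001 0 0 120;0.042 0.001 0 0 120;0.044 0.001 0 0 120;0.046 0.001 0 0 120;0.048 0.001 0 0 120;0.05 0.001 0 0 120;0.05 0.001 0 0 120", squeeze=4)

```text
clock: 22.17
position: [0.5872, -0.0682, 0.1211]
ee_rot: [-1.283, 1.16, 1.283]
force: [0.3, 0.6, -1.6]
width: 0.657
```

```bash
python3 st.py 0.588 -0.067 0.107 95.8; python3 snap.py r1.png
```

```text
t 22.17 pos [ 0.5872 -0.0682  0.1211] jaw deg 95.79 down [-0. -0. -1.] F [ 0.34  0.57 -1.59] w 60.5 j7 1.53
shift tool [ 0.0141 -0.0009  0.0011]
turn -0.0001
```

View pics/r1.png

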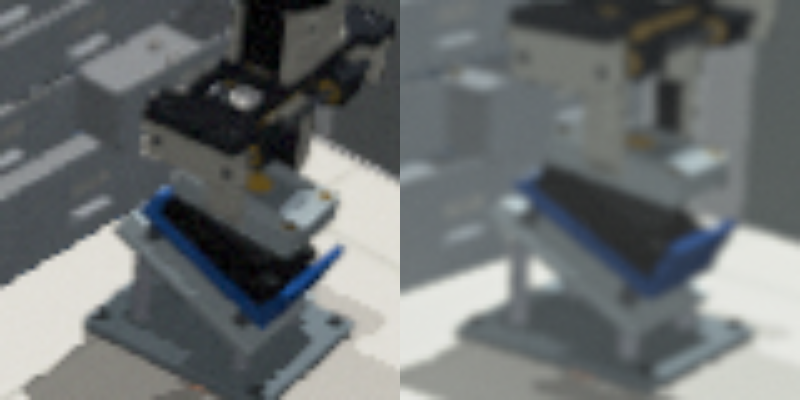

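Emit:
move_arm(steps="0.001 0 0.001 0 120;0.002 0 0.001 0 120;0.003 0 0.001 0 120;0.004 0 0.001 0 120;0.005 0 0.001 0 120;0.006 0 0.001 0 120;0.007 0 0.001 0 120;0.008 0 0.001 0 120;0.009 0 0.001 0 120;0.01 0 0.001 0 120", squeeze=3.5)

```text
clock: 23.1
position: [0.5871, -0.0671, 0.1111]
ee_rot: [-1.283, 1.16, 1.283]
force: [-0.6, 0.1, -1.5]
width: 0.655
```

```bash
python3 st.py 0.588 -0.067 0.107 95.8; python3 snap.py r2.png
```

```text
t 23.1 pos [ 0.5871 -0.0671  0.1111] jaw deg 95.8 down [-0.  0. -1.] F [-0.6   0.07 -1.51] w 60.3 j7 1.52
shift tool [ 0.0041 -0.0009  0.    ]
turn -0.0001
```

View pics/r2.png

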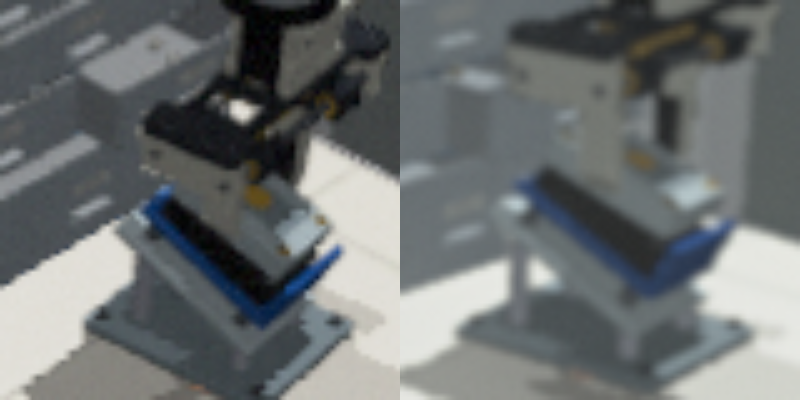

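Emit:
move_arm(steps="0.001 -0.001 0 0 120;0.002 -0.001 0 0 120;0.003 -0.001 0 0 120;0.004 -0.001 0 0 120;0.005 -0.001 0 0 120;0.006 -0.001 0 0 120;0.0065 -0.001 0 0 120;0.0065 -0.001 0 0 120", squeeze=3.5)

```text
clock: 23.87
position: [0.5883, -0.067, 0.1048]
ee_rot: [-1.283, 1.16, 1.283]
force: [-0.1, -1.0, 0.3]
width: 0.653
```

```bash
python3 st.py 0.588 -0.067 0.107 95.8; python3 snap.py r3.png
```

```text
t 23.87 pos [ 0.5883 -0.067   0.1048] jaw deg 95.79 down [ 0. -0. -1.] F [-0.09 -1.01  0.34] w 60.1 j7 1.52
shift tool [-0.0022  0.0003  0.0001]
turn -0.0001
```

View pics/r3.png

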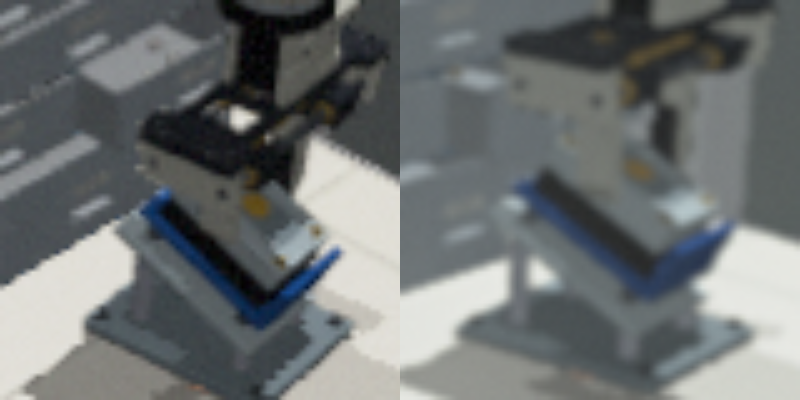

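Nearly flat (force turned to +0.3 N); push on to about +3 N for full contact.

Emit:
move_arm(steps="0.001 0 0 0 120;0.002 0 0 0 120;0.003 0 0 0 120;0.0035 0 0 0 120;0.0035 0 0 0 120")

```text
clock: 24.38
position: [0.5884, -0.067, 0.1013]
ee_rot: [-1.284, 1.159, 1.283]
force: [-0.4, -0.1, 3.6]
width: 0.655
```

```bash
python3 st.py; python3 snap.py r4.png
```

```text
t 24.38 pos [ 0.5884 -0.067   0.1013] jaw deg 95.79 down [ 0. -0. -1.] F [-0.41 -0.13  3.58] w 60.2 j7 1.51
```

View pics/r4.png

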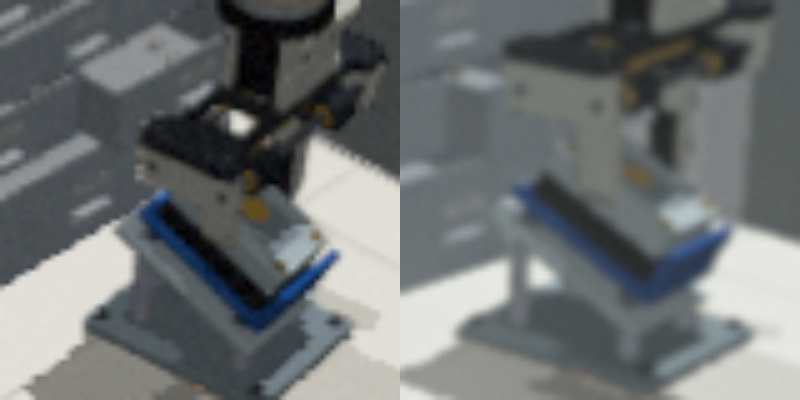

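Emit:
move_arm(steps="-0.001 0 0 0 120;-0.002 0 0 0 120;-0.0025 0 0 0 120;-0.0025 0 0 0 85;-0.0025 0 0 0 80;-0.0025 0 0 0 60;-0.0025 0 0 0 40;-0.0025 0 0 0 10;-0.0025 0 0 0 0;-0.0025 0 0 0 0")

```text
clock: 25.32
position: [0.5882, -0.067, 0.1037]
ee_rot: [-1.283, 1.16, 1.283]
force: [0.1, 0.2, 0.1]
width: 0.982
```

Emit:
move_arm(steps="-0.02 0 0 0 0;-0.05 0 0 0 0;-0.08 0 0 0 0;-0.1 0 0 0 0;-0.1 0 0 0 0")

```text
clock: 25.73
position: [0.5907, -0.0669, 0.2086]
ee_rot: [-1.287, 1.155, 1.277]
force: [0.8, -0.1, -0.5]
width: 0.999
```

```bash
python3 st.py; python3 snap.py r5.png; python3 chk.py 0.038 side scene
```

```text
t 25.73 pos [ 0.5907 -0.0669  0.2086] jaw deg 95.79 down [ 0.008 -0.    -1.   ] F [ 0.8  -0.08 -0.55] w 91.9 j7 1.56
side 382 tilt vs bed deg 0.59 height 0.0372 centre(x,y) [0.0271 0.0059] size [0.0148 0.0355] ang 38.4
scene 353 tilt vs bed deg 1.17 height 0.0388 centre(x,y) [-0.0008  0.0043] size [0.0968 0.0652] ang 0.4
```

View pics/r5.png

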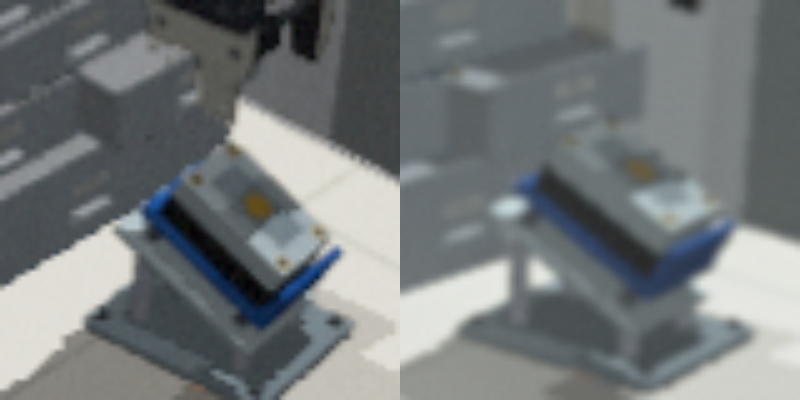

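Emit:
move_arm(steps="0 0.005 0 0 150;0.01 0.01 0 0 150;0.03 0.01 0 0 150;0.05 0.01 0 0 150;0.06 0.01 0 0 150;0.065 0.01 0 0 150;0.065 0.01 0 0 150;0.065 0.01 0 0 150;0.065 0.01 0 0 150")

```text
clock: 26.68
position: [0.5789, -0.068, 0.1396]
ee_rot: [-1.284, 1.159, 1.282]
force: [0.2, 0.6, 1.5]
width: 0.425
```

```bash
python3 st.py 0.579 -0.067 0.118 95.8
```

```text
t 26.68 pos [ 0.5789 -0.068   0.1396] jaw deg 95.8 down [ 0.001 -0.    -1.   ] F [0.22 0.58 1.49] w 39.1 j7 1.53
shift tool [ 0.0216 -0.0002  0.001 ]
turn -0.0001
```

Emit:
move_arm(steps="0.005 0 0.001 0 150;0.01 0 0.001 0 150;0.014 0 0.001 0 150;0.017 0 0.001 0 150;0.019 0 0.001 0 150;0.021 0 0.001 0 150;0.023 0 0.001 0 150;0.024 0 0.001 0 150;0.025 0 0.001 0 150;0.025 0 0.001 0 150")

```text
clock: 27.52
position: [0.5785, -0.067, 0.1139]
ee_rot: [-1.284, 1.159, 1.283]
force: [0.4, -1.0, 3.0]
width: 0.408
```

```bash
python3 st.py
```

```text
t 27.52 pos [ 0.5785 -0.067   0.1139] jaw deg 95.8 down [ 0.001 -0.    -1.   ] F [ 0.37 -0.95  3.01] w 37.6 j7 1.52
```

Emit:
move_arm(steps="0.001 0 0 0 150;0.002 0 0 0 150;0.003 0 0 0 150;0.0035 0 0 0 150;0.0035 0 0 0 150;0.0035 0 0 0 150")

```text
clock: 28.02
position: [0.5785, -0.0671, 0.1106]
ee_rot: [-1.284, 1.159, 1.282]
force: [0.2, 0.2, 5.3]
width: 0.413
```

```bash
python3 st.py;python3 snap.py r6.png
python3 - <<'E'
from h import *
import chk
d=arm.get_image("side"); P=cloud(d); im=d["img"].astype(int); b=((im[...,0]>im[...,2]+35)&(im[...,0]>1.6*im[...,1]))
L=np.stack([(P-chk.C)@e for e in (chk.EX,chk.EY,chk.N)],-1); m=b&(abs(L[...,0])<.05)&(abs(L[...,1])<.04)&(abs(L[...,2])<.02); print(m.sum(),np.percentile(L[m][:,2],[25,50,75]).round(4))
E
```

```text
t 28.02 pos [ 0.5785 -0.0671  0.1106] jaw deg 95.79 down [ 0.001 -0.    -1.   ] F [0.25 0.16 5.32] w 38.0 j7 1.52
72 [-0.0116 -0.0103 -0.0073]
```

View pics/r6.png

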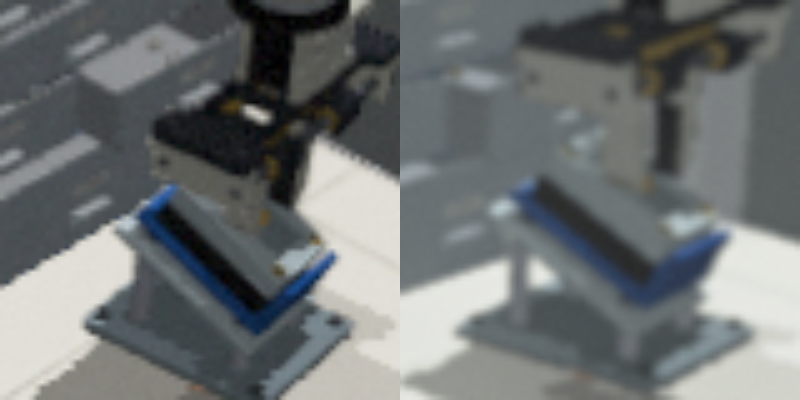

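Emit:
move_arm(steps="0.001 0 0 0 150;0.001 0 0 0 150;0.001 0 0 0 150;-0.001 0 0 0 150;-0.003 0 0 0 150;-0.005 0 0 0 150;-0.007 0 0 0 150;-0.009 0 0 0 150;-0.012 0 0 0 150;-0.02 0 0 0 150")

```text
clock: 29.0
position: [0.5776, -0.067, 0.1297]
ee_rot: [-1.283, 1.16, 1.284]
force: [-0.7, 0.1, 0.7]
width: 0.405
```

Emit:
move_arm(steps="-0.04 0 0 0 150;-0.08 0 0 0 150;-0.12 0 0 0 150;-0.16 0 0 0 150;-0.2 -0.02 0 0 150;-0.23 -0.05 0 0 150;-0.25 -0.08 0 0 150;-0.25 -0.1 0 0 150;-0.25 -0.1 0 0 150;-0.25 -0.1 0 0 150")

```text
clock: 29.83
position: [0.6781, -0.0564, 0.3799]
ee_rot: [-1.283, 1.159, 1.285]
force: [0.6, -0.6, -0.3]
width: 0.411
```

```bash
python3 st.py
python3 - <<'E'
from h import *
from chk import *
d=arm.get_image("wrist"); cv2.imwrite("pics/w4.png",d["img"]); np.savez("w4.npz",**d)
chk("wrist",.038,d=d)
d=arm.get_image("side"); cv2.imwrite("pics/s9.png",d["img"])
E
python3 chk.py 0.038 scene side
```

```text
t 29.83 pos [ 0.6781 -0.0564  0.3799] jaw deg 95.84 down [-0.001  0.001 -1.   ] F [ 0.57 -0.62 -0.31] w 37.8 j7 1.57
wrist 3606 tilt vs bed deg 0.11 height 0.0385 centre(x,y) [-0.0026 -0.0005] size [0.0953 0.0598] ang 0.0
scene 357 tilt vs bed deg 2.32 height 0.039 centre(x,y) [-0.0036  0.0042] size [0.0974 0.0628] ang 1.8
side 389 tilt vs bed deg 0.44 height 0.0375 centre(x,y) [0.0154 0.0101] size [0.0387 0.0317] ang 30.9
```

View pics/w4.png

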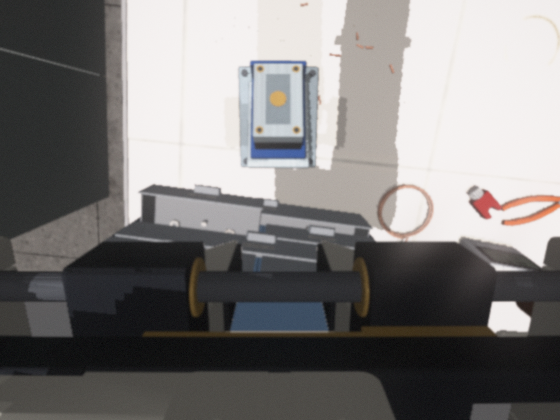

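View pics/s9.png

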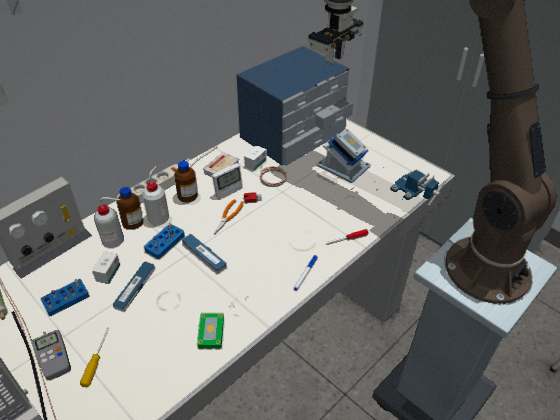

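```bash
python3 -c "
from cell import arm
print(arm.sign_off())"
```

```text
the job is handed in; nothing more can be done
None
```

The cell is built on the jig and the job is handed in. The black flow plate lies on the blue bed and the aluminium end plate lies on top of it. Both have their long sides up the slope, and each was let go and then pressed. The arm's clock read about 30 s of the 72 s allowed.

- **How they were set down:** the hand only points straight down, so I gripped each plate lightly and let it tilt between the pads as it met the slope. The end plate was laid only after the flow plate had been pressed.
- **Pressing:** I pressed each plate with about 5 to 6 N measured, plus a last 1 mm with no force reading. The sink worked out at roughly 8 mm each time. It is estimated from travel, force and the side camera's depth, because the bed joint itself cannot be read.
- **Last checks, in the bed's frame (wrist camera):**

| Plate | x (mm) | y (mm) | Tilt from the bed (deg) |
|---|---|---|---|
| Flow plate, seen before it was covered | -0.8 | -0.2 | 0.1 |
| End plate, at the end | -2.6 | -0.5 | 0.1 |

- **Final state:** the top of the stack is 38.5 mm above the unloaded face, so the bed has sprung back to about 2 mm down. The hand is about 0.25 m above the stack and the bystanders look unmoved in the picture.
- **Checks that disagreed:** the scene camera put the end plate at y +4 mm and 2.3° of tilt. The side camera's outline of the plate came out in fragments. I put both down to coarse, oblique views, where the plate's side face gets mixed into the outline.

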